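Lay the two sample carriers back on their bases

ROBOT

A 6-joint arm with a two-finger parallel gripper is mounted at the origin on a cart in front of the work surface, level with it; the furniture and walls round the work are solid. World frame = base frame: x ahead of the robot, y to its left, z up, the work surface at z = 0. Lengths are in m, angles in degrees, forces in N, time in s.
With the tool pointing down it reaches from about 0.4 to 0.825 m from the base axis. Payload 7 kg.
Tool frame: the origin (TCP) lies midway between the tips of the shut fingers; the grasp point (between the pads) lies r.grip_depth behind it (r.grip_depth is the distance from the TCP to the grasp point, in m); z points along the fingers, y is the line along which they close (so a half turn about z gives the same grasp; the last joint's range is limited). The gripper opens to 88 mm and grips with 3 to 60 N. Pads are 19 mm wide; open, the fingers measure 130 mm over their backs; the gripper's body (78 mm by 193 mm) begins 47 mm behind the grasp point.
Start: joints at [88.871, 20.546, 0.682, 0, -70.136, -16.507], TCP at [0.205, 0.643, 0.227] pointing down, gripper open.
Joint ranges: [-176.03, 176.03], [-82.01, 121.73], [-58.28, 71.71], [-173.87, 95.51], [-174.79, -0.11], [-173.66, 173.66]. Speed limits (degrees/s): [136.94, 136.94, 172.46, 180, 180, 180].

INTERFACE

Orientations are given as [roll, pitch, yaw] about the fixed x, y, z axes, in that order (R = Rz(yaw) Ry(pitch) Rx(roll)).
In Python, from plant import r gives the robot as it stands.
- The arm moves only by the tool pendant, called after "Emit:" as a command line: name --pt "numbers of a row" for each row, then --argument value for the rest. Schema: {"type":"object","properties":{"steps":{"type":"array","items":{"type":"array","items":{"type":"number"},"minItems":6,"maxItems":6},"minItems":1,"maxItems":12},"finger_gap":{"type":"number"},"clamp_n":{"type":"number"},"only":{"type":"string"},"quiet":{"type":"boolean"},"lines":{"type":"string"}},"required":["steps"],"additionalProperties":false}. steps is a list of rows, 1 to 12 of them, each of 6 numbers: dx, dy, dz in m, then a rotation vector rx, ry, rz in degrees; each row is the pose to reach, as a shift and turn from the pose commanded when the call began, along the tool's axes at that moment; what a row does not reach only later rows make up. A row lasts 1/12 s, in which the tool goes at most 0.0417 m and 7.16 degrees, less where a joint would pass 70% of its speed; a pose out of reach is approached as far as the arm can. finger_gap is the finger opening in m, set as the call begins (left out keeps the last). The fingers move at their own pace and stop on an object; clamp_n is the grip in N (left out, the last holds). Time passes only in rows, so rows that do not move let the fingers close. The tool returns the time, the measured TCP pose, the force, the opening and the grip force at its end. only (a regular expression) keeps the lines of the reply that match it, lines (a string "A,B") keeps lines A to B, and quiet returns only ok. Input that does not fit is refused with a message, and nothing moves.
- r.get_state(): the state, without advancing time (a new reading comes with each control period).
- r.capture(name): name is "scene" or "top" or "wrist"; returns a dict with "frame" (384x512x3 uint8, red, green, blue), "z_map" (384x512 float32, m along the optical axis (not along the pixel's ray), 0 where there is no reading), "fx", "fy", "cx", "cy" (pixels), "D" ([k1, k2, p1, p2, k3] as OpenCV has them; the pictures are not rectified), "cam_to_world" (4x4, takes a point from camera to world coordinates). Camera axes: x right, y down, z forward; pixel columns grow to the right and rows downward; lengths in m; the calibration is good to about 2 mm. A picture is of the moment at which its call begins.
- r.close_job(): hands the job in; it is judged then, once.
The state is a dict: "time_s": time; "joints": joint angles; "qd": joint speeds; "joint_torque": joint torques, N m; "tcp_pos": TCP position; "eef_rot": TCP orientation; "contact_force": force on the tool from outside, world axes, zero at the start; "moment": the same for the moment, N m; "gripper_width": finger opening in m; "gripper_force": force on a finger pad.
Only numpy, scipy, OpenCV 4.12 (cv2) and the standard library are available. Lean on these libraries where they do the work, as an engineer would, in place of code of your own. Each camera call takes 0.05 s, during which the arm holds its last target. There are 200 camera calls.

TASK

The vial tray and the vial rack have been left standing on a long edge. With the fingertips, push each one over where it stands so that it comes down flat on its base, top face (holes and caps) uppermost. Only push: do not lift or carry them or shove them along the bench, and leave the beaker, the flask and the timer standing where they are.

Things in the scene. Friction and masses are not known exactly. Their poses are not given: they have to be found in the camera images.
- tray: Purple autosampler vial tray, slab 186 x 146 x 35 mm (own x, y, z), about 0.28 kg, a grid of round holes in its top face. Origin: centre of the base face; own z points from the base out through the holed top face. At the start it stands on one 186 mm edge: 146 mm tall, 35 mm thick, own z level, origin 73 mm up. Lying right: own z up, origin at bench height.
- tray_centre (a point): Middle of the tray, 17.5 mm from the base face along own z. At the start 73 mm up. The tray must fall along its own -z, so it is pushed on the holed face near its upper edge, at mid-length; it then tips rather than slides and falls by itself once past about 20 degrees.
- rack: White vial rack, slab 76 x 175 x 24 mm (own x, y, z), about 0.2 kg, holes in its top face, many filled with vials fixed in it whose caps stand out to z = 36 mm. Origin: centre of the base face; own z points from the base out through the capped top face. At the start it stands on one 175 mm edge: 76 mm tall, own z level, origin 38 mm up. Lying right: own z up, origin at bench height.
- rack_centre (a point): Point 18 mm from the rack's base face along own z, at the middle. At the start 38 mm up. The rack must fall along its own -z, so it is pushed on the capped face near its upper edge, at mid-length; it then tips rather than slides and falls by itself once past about 30 degrees.
- beaker: Bystander: empty glass beaker, 72 mm diameter, 91 mm tall, standing. Origin: centre of its underside; own z up.
- flask: Bystander: small round flat-bottomed glass flask, 60 mm diameter, 81 mm tall, standing. Origin: centre of its underside; own z up.
- timer: Bystander: flat white laboratory timer, 62 x 62 x 19 mm, lying on its back. Origin: centre of its underside; own z up.
- mouse: Fixed bystander: black computer mouse, 110 x 62 x 37 mm, with its cord. Origin: centre of its underside; own z up. (High above the back of the bench is a fixed wall shelf: front edge at x = 0.63, underside 0.68 m above the bench, y from -0.43 to 0.37; keep the forearm clear of it, swing across with the arm drawn in.)
Mind the look-alikes: they are no part of the job. Leave any turquoise look-alike of the tray alone.

How it is judged:
By the outcome, as a careful person would: the job done as asked, in the order asked, and still so for the second after the job is handed in, with the robot touching nothing.
It also fails if it takes over 40 s, if anything falls off the work surface, if the arm or the gripper's body presses on something with over 40 N, if the wrist force passes 120 N, or if a joint passes its speed limit or range.

## Working session

There is one attempt and no reset: what is moved stays moved. The work goes in short steps, Python scripts to look and compute and a tool call to move; the robot and the scene stay as the last step left them, time stands still between calls to the robot, and variables do not carry over. Pictures are saved under pics/ and viewed, at most 10 in all, crops included, and the job is handed in when it is done.

```bash
mkdir -p pics; ls; cat > h.py <<'E'
import numpy as np, cv2
from plant import r
def cap(n,f):
    c=r.capture(n); np.save('pics/'+f+'.npy',c,allow_pickle=True); cv2.imwrite('pics/'+f+'.png',c['frame'][:,:,::-1]); return c
def load(f): return np.load('pics/'+f+'.npy',allow_pickle=True).item()
def pt(c,u,v,w=1):
    z=c['z_map'][v-w:v+w+1,u-w:u+w+1]; z=np.median(z[z>0]) if (z>0).any() else np.nan
    K=np.array([[c['fx'],0,c['cx']],[0,c['fy'],c['cy']],[0,0,1]])
    n=cv2.undistortPoints(np.array([[[u,v]]],float),K,np.array(c['D']))[0,0]
    return (np.array(c['cam_to_world'])@[n[0]*z,n[1]*z,z,1])[:3].round(4)
E
python3 - <<'E'
from h import *
a=cap('top','t0');b=cap('scene','s0')
s=r.get_state();print(s['tcp_pos'],s['eef_rot'],r.grip_depth,s['time_s'])
E
```

```text
pics
[0.20438648 0.64285116 0.22571567] [ 1.79914580e+02 -7.75985724e-03 -1.76410358e+01] 0.0188 0.1
```

View pics/t0.png

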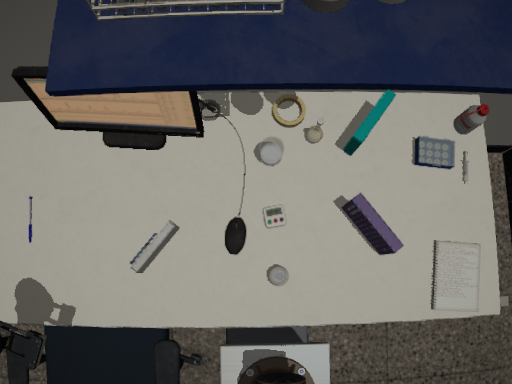

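View pics/s0.png

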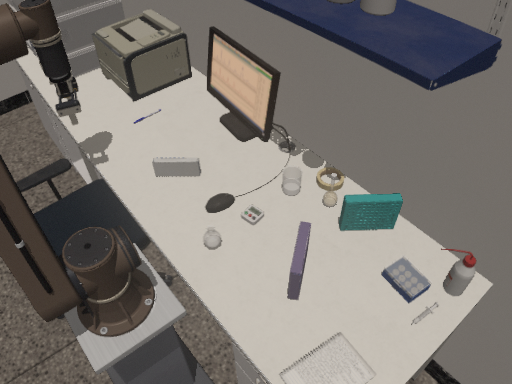

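The top view shows a purple tray at (372,223) and a white rack at (155,247). The look-alikes are the turquoise tray at (370,122), the blue vial block at (435,152) and the timer at (275,216). By the description I choose the purple tray and the white rack, and check both in a close crop.

```bash
python3 - <<'E'
from h import *
c=load('t0');f=c['frame'][:,:,::-1]
a=cv2.resize(f[185:265,325:415],None,fx=4.4,fy=4.4,interpolation=2)
b=cv2.resize(f[205:285,110:200],None,fx=4.4,fy=4.4,interpolation=2)
cv2.imwrite('pics/crop.png',np.hstack([a,b]))
# point clouds
K=np.array([[c['fx'],0,c['cx']],[0,c['fy'],c['cy']],[0,0,1]])
for n,(u0,u1,v0,v1),h in (('tray',(325,415,185,265),.146),('rack',(110,200,205,285),.076)):
    u,v=np.meshgrid(np.arange(u0,u1),np.arange(v0,v1));z=c['z_map'][v0:v1,u0:u1].ravel()
    q=cv2.undistortPoints(np.stack([u.ravel(),v.ravel()],1).astype(float)[:,None],K,np.array(c['D']))[:,0]
    P=(np.array(c['cam_to_world'])@np.vstack([q[:,0]*z,q[:,1]*z,z,np.ones_like(z)]))[:3].T
    t=P[(P[:,2]>h-.012)&(P[:,2]<h+.02)&(z>0)]
    print(n,len(t),t[:,2].min(),np.median(t[:,2]),t[:,2].max(),cv2.minAreaRect(t[:,:2].astype(np.float32)))
    print(cv2.boxPoints(cv2.minAreaRect(t[:,:2].astype(np.float32))))
    m=P[(P[:,2]>.015)&(P[:,2]<h-.02)]; print(' side pts',len(m),m.mean(0), t.mean(0))
for n,u,v in (('beaker',270,152),('flask',278,274),('timer',275,216),('mouse',235,235),('turq',368,122)): print(n,pt(c,u,v))
E
```

```text
tray 876 0.13443343922334772 0.14469598650735138 0.15212909003613762 ((0.4861632287502289, -0.2756385803222656), (0.18499372899532318, 0.03650350496172905), 37.397762298583984)
[[ 0.4015951  -0.31731617]
 [ 0.42376527 -0.34631598]
 [ 0.5707314  -0.23396099]
 [ 0.5485612  -0.20496118]]
 side pts 664 [ 0.47736295 -0.26234763  0.07306986] [ 0.48589034 -0.27434691  0.14455661]
rack 620 0.06410769587945686 0.07446983967331022 0.08182535246346023 ((0.4398791193962097, 0.3466053605079651), (0.035937998443841934, 0.17351722717285156), 49.84305953979492)
[[0.36198324 0.3888212 ]
 [0.49459916 0.2769228 ]
 [0.517775   0.3043895 ]
 [0.38515908 0.41628793]]
 side pts 179 [0.43233099 0.33383958 0.03592735] [0.43501912 0.34633658 0.07390787]
beaker [0.7158 0.004  0.0296]
flask [ 0.354  -0.0122  0.0057]
timer [ 0.5241 -0.0068  0.0151]
mouse [0.4681 0.1111 0.0369]
turq [ 0.7683 -0.2682  0.145 ]
```

View pics/crop.png

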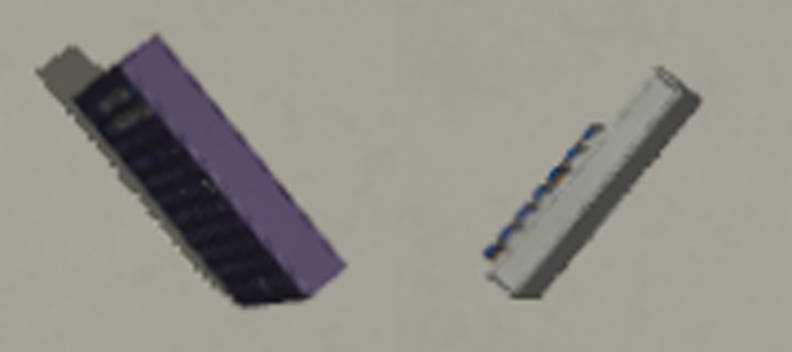

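The crop confirms both. The rack's blue caps stick out on its upper-left (+x+y) side. The tray's visible lower-left face looks holed and dark, so I check it in the scene view.

```bash
python3 - <<'E'
from h import *
f=load('s0')['frame'][:,:,::-1]
a=cv2.resize(f[215:305,270:330],None,fx=6,fy=6,interpolation=2)
b=cv2.resize(f[150:184,145:210],None,fx=6,fy=6,interpolation=2)
b=cv2.copyMakeBorder(b,0,a.shape[0]-b.shape[0],0,0,0)
cv2.imwrite('pics/crop2.png',np.clip(1.5*np.hstack([a,b]).astype(float),0,255))
c=load('t0'); 
for n,u,v in (('mouse',235,235),('cord',238,214),('cord2',243,190)):print(n,pt(c,u,v))
print(np.array(load('s0')['cam_to_world'])[:3,3])
E
```

```text
mouse [0.4681 0.1111 0.0369]
cord [0.5335 0.1027 0.0027]
cord2 [0.6064 0.0869 0.0012]
[-0.04521564 -0.74738841  1.11864233][ WARN:0@0.544] global loadsave.cpp:1063 imwrite_ Unsupported depth image for selected encoder is fallbacked to CV_8U.
```

View pics/crop2.png

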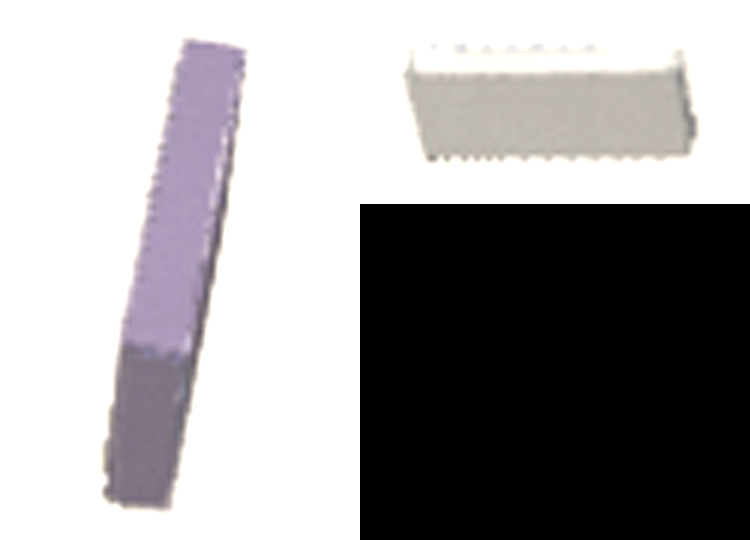

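```bash
python3 - <<'E'
from h import *
f=load('t0')['frame'][185:265,325:415,::-1]
a=np.clip(255*(f/255.)**.45,0,255).astype(np.uint8)
cv2.imwrite('pics/crop3.png',cv2.resize(a,None,fx=7,fy=7,interpolation=2))
n=np.array([-.607,.795])  # toward visible face
c=np.array([.4862,-.2756])
R=r.get_state()['eef_rot'];from scipy.spatial.transform import Rotation as Ro
print(Ro.from_euler('xyz',R,degrees=True).as_matrix().round(3))
E
```

```text
[[ 0.953 -0.303 -0.   ]
 [-0.303 -0.953 -0.001]
 [ 0.     0.001 -1.   ]]
```

View pics/crop3.png

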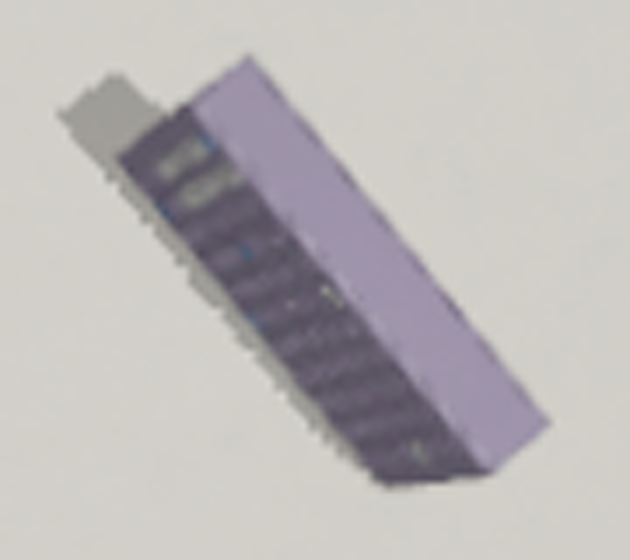

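The brightened crop shows hole columns with a few vials on the (-x,+y) face, at about (300,290). The tray's own z is therefore (-.61,.80) and it must fall towards (.61,-.80). The rack must fall towards (-.65,-.76). I'll do the tray first, closing the fingers and swinging across with the arm drawn in.

Emit:
pendant --pt "0.318 0.259 0 0 0 35" --pt "0.318 0.259 0 0 0 35" --pt "0.318 0.259 0 0 0 35" --pt "0.318 0.259 0 0 0 35" --pt "0.318 0.259 0 0 0 35" --pt "0.318 0.259 0 0 0 35" --pt "0.318 0.259 0 0 0 35" --pt "0.318 0.259 0 0 0 35" --pt "0.318 0.259 0 0 0 35" --pt "0.318 0.259 0 0 0 35" --pt "0.318 0.259 0 0 0 35" --finger_gap 0

```text
time_s: 1.02
tcp_pos: [0.4308, 0.2954, 0.2265]
eef_rot: [179.9, -0.0, -52.9]
contact_force: [-0.5, 0.4, 0.0]
gripper_width: 0.0201
gripper_force: 0.0
```

Emit:
pendant --pt "0.41 0.303 0 0 0 0" --pt "0.41 0.303 0 0 0 0" --pt "0.41 0.303 0 0 0 0" --pt "0.41 0.303 0 0 0 0" --pt "0.41 0.303 0 0 0 0" --pt "0.41 0.303 0 0 0 0" --pt "0.41 0.303 0 0 0 0" --pt "0.41 0.303 0 0 0 0" --pt "0.41 0.303 0 0 0 0" --pt "0.41 0.303 0 0 0 0" --pt "0.41 0.303 0 0 0 0" --pt "0.41 0.303 0 0 0 0" --finger_gap 0

```text
time_s: 2.02
tcp_pos: [0.4363, -0.2018, 0.2267]
eef_rot: [-180.0, -0.0, -52.6]
contact_force: [1.6, 1.2, -0.2]
gripper_width: -0.0
gripper_force: 0.0
```

Emit:
pendant --pt "0.01 0.008 0 0 0 0" --pt "0.01 0.008 0 0 0 0"

```text
time_s: 2.18
tcp_pos: [0.4359, -0.2155, 0.2259]
eef_rot: [179.9, 0.1, -52.9]
contact_force: [-0.0, 0.5, 0.4]
gripper_width: 0.0005
gripper_force: 0.0
```

```bash
python3 - <<'E'
from h import *
s=r.get_state();p=s['tcp_pos'];print(p,s['eef_rot'],s['joints'])
d=np.array([.607,-.795]);l=np.array([-.795,-.607]);e=np.array([.4862,-.2756])-p[:2]
print(e@d,e@l)
E
```

```text
[ 0.43593667 -0.21548254  0.2258711 ] [ 1.79923496e+02  5.05963507e-02 -5.28834358e+01] [-3.06431413e+00  2.59554656e+00 -2.24018868e+01  1.18021949e-02
 -6.50936621e+01  4.01759332e+01]
0.07830321913854883 -0.0034680526611164803
```

Emit:
pendant --pt "0 -0.003 0.04 0 0 0" --pt "0 -0.003 0.08 0 0 0" --pt "0 -0.003 0.096 0 0 0" --pt "0.02 -0.003 0.096 0 0 0" --pt "0.035 -0.003 0.096 0 0 0" --pt "0.043 -0.003 0.096 0 0 0" --pt "0.05 -0.003 0.096 0 0 0" --pt "0.057 -0.003 0.096 0 0 0" --pt "0.064 -0.003 0.096 0 0 0" --pt "0.071 -0.003 0.096 0 0 0"

```text
time_s: 3.02
tcp_pos: [0.4824, -0.2674, 0.1309]
eef_rot: [-180.0, -0.0, -52.6]
contact_force: [-0.4, 0.0, 0.5]
gripper_width: 0.0005
gripper_force: 0.1
```

```bash
python3 - <<'E'
from h import *
c=cap('wrist','w1'); s=r.get_state(); print(s['tcp_pos'],s['contact_force'])
E
```

```text
[ 0.48327566 -0.26822144  0.13084608] [ 2.28778344 -1.08762279  1.0923972 ]
```

View pics/w1.png

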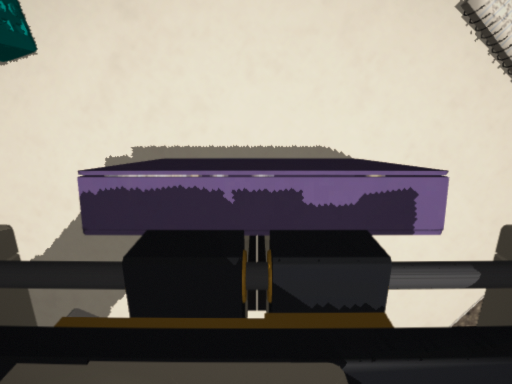

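The wrist view shows the fingers (256,270) at mid-length against the holed face, with the tray starting to lean away. I keep pushing.

Emit:
pendant --pt "0.007 0 0 0 0 0" --pt "0.014 0 0 0 0 0" --pt "0.021 0 0 0 0 0" --pt "0.028 0 0 0 0 0" --pt "0.035 0 0 0 0 0" --pt "0.042 0 0 0 0 0" --pt "0.042 0 0 0 0 0" --pt "0.042 0 0 0 0 0"

```text
time_s: 3.73
tcp_pos: [0.5076, -0.301, 0.1302]
eef_rot: [180.0, 0.0, -52.7]
contact_force: [-0.9, 0.7, -0.1]
gripper_width: 0.0007
gripper_force: 0.0
```

```bash
python3 - <<'E'
from h import *
c=cap('wrist','w2'); d=cap('top','t2')
for u,v in ((372,223),(385,215),(395,205),(400,230),(405,220)): print(u,v,pt(d,u,v))
E
```

```text
372 223 [ 0.4322 -0.1208  0.6373]
385 215 [ 0.4959 -0.2747  0.2176]
395 205 [ 0.4997 -0.253   0.3632]
400 230 [ 0.4553 -0.3053  0.2357]
405 220 [ 0.4668 -0.2763  0.3558]
```

View pics/t2.png

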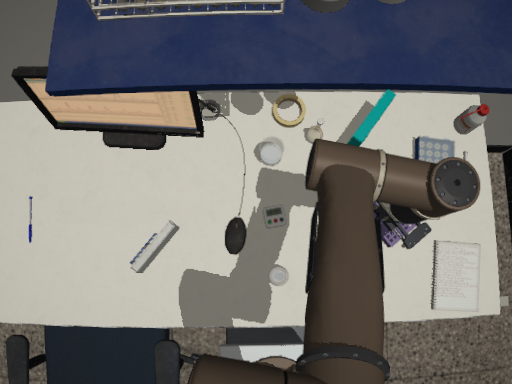

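The tray now lies down, holes showing at (400,230) beside the hand. I lift and swing to the capped side of the rack.

Emit:
pendant --pt "0 0 -0.04 0 0 0" --pt "0 0 -0.08 0 0 0" --pt "-0.03 -0.02 -0.1 0 0 7" --pt "-0.571 -0.407 -0.1 0 0 77.5" --pt "-0.571 -0.407 -0.1 0 0 77.5" --pt "-0.571 -0.407 -0.1 0 0 77.5" --pt "-0.571 -0.407 -0.1 0 0 77.5" --pt "-0.571 -0.407 -0.1 0 0 77.5" --pt "-0.571 -0.407 -0.1 0 0 77.5" --pt "-0.571 -0.407 -0.1 0 0 77.5" --pt "-0.571 -0.407 -0.1 0 0 77.5" --pt "-0.571 -0.407 -0.1 0 0 77.5"

```text
time_s: 4.83
tcp_pos: [0.4955, 0.0659, 0.2309]
eef_rot: [-180.0, 0.0, -116.4]
contact_force: [0.8, -0.9, -0.2]
gripper_width: 0.0
gripper_force: 0.0
```

```bash
python3 - <<'E'
from h import *
from scipy.spatial.transform import Rotation as Ro
s=r.get_state();p=s['tcp_pos'];R=Ro.from_euler('xyz',s['eef_rot'],degrees=True).as_matrix()
print(s['joints']);print('tool delta',R.T@(np.array([.485,.400,.23])-p), 'rz',s['eef_rot'][2]+130.16)
E
```

```text
[ 3.01319500e+01  3.67107336e+00 -2.05563684e+01 -2.49803100e-03
 -6.57215654e+01 -5.64955336e+01]
tool delta [-0.29471289  0.15780874  0.00102714] rz 13.795400273156815
```

Emit:
pendant --pt "-0.295 0.158 0 0 0 13.6" --pt "-0.295 0.158 0 0 0 13.6" --pt "-0.295 0.158 0 0 0 13.6" --pt "-0.295 0.158 0 0 0 13.6" --pt "-0.295 0.158 0 0 0 13.6" --pt "-0.295 0.158 0 0 0 13.6" --pt "-0.295 0.158 0 0 0 13.6" --pt "-0.295 0.158 0 0 0 13.6" --pt "-0.295 0.158 0 0 0 13.6" --pt "-0.295 0.158 0 0 0 13.6"

```text
time_s: 5.67
tcp_pos: [0.4831, 0.4013, 0.2295]
eef_rot: [-180.0, -0.1, -129.5]
contact_force: [0.1, -1.1, -0.5]
gripper_width: 0.0004
gripper_force: 0.0
```

```bash
python3 - <<'E'
from h import *
d=cap('top','t3')
K=np.array([[d['fx'],0,d['cx']],[0,d['fy'],d['cy']],[0,0,1]])
s=r.get_state();p=s['tcp_pos']
n=np.array([.645,.764]);l=np.array([.764,-.645]);e=p[:2]-np.array([.4399,.3466]);print(p,s['eef_rot'],'off',e@n,'lat(tool y?)',e@l)
for u,v in ((390,215),(385,200),(400,230),(410,220),(420,235)): print(u,v,pt(d,u,v))
cv2.imwrite('pics/t3c.png',cv2.resize(d['frame'][80:300,100:500,::-1],None,fx=2,fy=2))
E
```

```text
[0.4831983  0.3995963  0.22967705] [ 1.79999005e+02 -7.38454427e-02 -1.29553501e+02] off 0.06841657234828097 lat(tool y?) -0.0011027129141295347
390 215 [ 0.5217 -0.3572  0.0062]
385 200 [ 0.5637 -0.3359  0.0332]
400 230 [ 0.4755 -0.3864  0.0041]
410 220 [ 0.5021 -0.4097  0.0325]
420 235 [ 4.589e-01 -4.510e-01 -4.000e-04]
```

View pics/t3c.png

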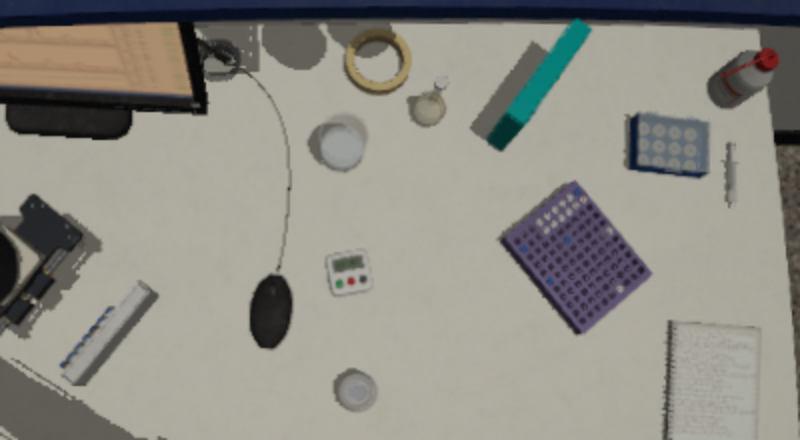

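The tray lies flat, holes up, around (577,257), and the bystanders are unmoved. Next I lower and push the rack, which is seen at (110,333).

Emit:
pendant --pt "0 0 0.04 0 0 0" --pt "0 0 0.08 0 0 0" --pt "0 0 0.12 0 0 0" --pt "0 0 0.15 0 0 0" --pt "0 0 0.163 0 0 0" --pt "0.015 0 0.163 0 0 0" --pt "0.027 0 0.163 0 0 0" --pt "0.034 0 0.163 0 0 0" --pt "0.041 0 0.163 0 0 0" --pt "0.048 0 0.163 0 0 0" --pt "0.055 0 0.163 0 0 0" --pt "0.062 0 0.163 0 0 0"

```text
time_s: 6.72
tcp_pos: [0.4486, 0.355, 0.0721]
eef_rot: [-179.9, 0.7, -129.5]
contact_force: [4.8, 4.6, 21.8]
gripper_width: 0.0003
gripper_force: 10.3
```

Emit:
pendant --pt "0.006 0 0 0 0 0" --pt "0.012 0 0 0 0 0" --pt "0.018 0 0 0 0 0" --pt "0.024 0 0 0 0 0" --pt "0.03 0 0 0 0 0" --pt "0.036 0 0 0 0 0" --pt "0.036 0 0 0 0 0" --pt "0.036 0 0 0 0 0"

```text
time_s: 7.38
tcp_pos: [0.4212, 0.3226, 0.0674]
eef_rot: [-180.0, -0.0, -129.7]
contact_force: [-0.3, 0.6, 0.7]
gripper_width: 0.0005
gripper_force: 0.0
```

```bash
python3 - <<'E'
from h import *
d=cap('scene','s4')
cv2.imwrite('pics/s4c.png',cv2.resize(d['frame'][90:290,60:340,::-1],None,fx=2.8,fy=2.8))
E
```

```text
(no output)
```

View pics/s4c.png

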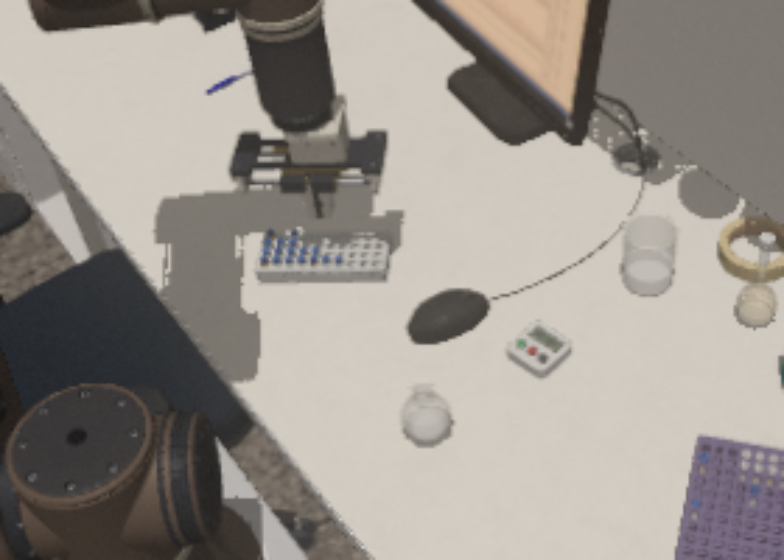

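The rack lies caps-up at (320,257), and the flask, timer, beaker and tray are in place. I lift clear, check flatness by depth, then hand in.

Emit:
pendant --pt "-0.01 0 -0.04 0 0 0" --pt "-0.04 0 -0.08 0 0 0" --pt "-0.08 0 -0.12 0 0 0" --pt "-0.1 0 -0.15 0 0 0" --pt "-0.1 0 -0.15 0 0 0" --pt "-0.1 0 -0.15 0 0 0" --pt "-0.1 0 -0.15 0 0 0"

```text
time_s: 8.02
tcp_pos: [0.4857, 0.4007, 0.2172]
eef_rot: [180.0, 0.0, -129.7]
contact_force: [-0.3, 0.0, -1.2]
gripper_width: 0.0003
gripper_force: 0.0
```

```bash
python3 - <<'E'
from h import *
c=cap('top','t5')
K=np.array([[c['fx'],0,c['cx']],[0,c['fy'],c['cy']],[0,0,1]])
for n,(u0,u1,v0,v1) in (('tray',(340,430,165,255)),('rack',(125,200,200,300))):
    u,v=np.meshgrid(np.arange(u0,u1),np.arange(v0,v1));z=c['z_map'][v0:v1,u0:u1].ravel()
    q=cv2.undistortPoints(np.stack([u.ravel(),v.ravel()],1).astype(float)[:,None],K,np.array(c['D']))[:,0]
    P=(np.array(c['cam_to_world'])@np.vstack([q[:,0]*z,q[:,1]*z,z,np.ones_like(z)]))[:3].T
    t=P[(P[:,2]>.014)&(P[:,2]<.06)&(z>0)]
    A=np.c_[t[:,:2],np.ones(len(t))];k=np.linalg.lstsq(A,t[:,2],rcond=None)[0]
    print(n,np.percentile(t[:,2],[5,50,95]),cv2.minAreaRect(t[:,:2].astype(np.float32)),'tilt deg',np.degrees(np.hypot(k[0],k[1])))
E
```

```text
tray [0.02636333 0.03248267 0.03673038] ((0.541046142578125, -0.34798696637153625), (0.18715207278728485, 0.1489374041557312), 37.132225036621094) tilt deg 0.6750786690610524
rack [0.0197436  0.02459708 0.03618825] ((0.40321049094200134, 0.30314910411834717), (0.07804100960493088, 0.17547652125358582), 49.66519546508789) tilt deg 1.6936347296267515
```

```bash
python3 -c "from plant import r; print(r.close_job())"
```

```text
the job is handed in; nothing more can be done
None
```

I pushed the tray and then the rack over where they stood; depth readings show both flat on their bases with holes and caps up, the beaker, flask and timer still looked in place in the last pictures, and I handed the job in just after 8 s.

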